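Clear the jar carousel's apron and present the knobbed jar

ROBOT

A 6-joint arm with a two-finger parallel gripper is mounted at the origin on the work surface. World frame = base frame: x ahead of the robot, y to its left, z up, the work surface at z = 0. Lengths are in m, angles in rad, forces in N, time in s.
With the tool pointing down it reaches from about 0.35 to 0.725 m from the base axis. Payload 4.3 kg.
Tool frame: the origin (TCP) lies midway between the tips of the shut fingers; the grasp point (between the pads) lies 19 mm behind it; z points along the fingers, y is the direction in which the jaws open and shut (so a half turn about z gives the same grasp; the last joint's range is limited). The gripper opens to 85 mm and grips with 20 to 120 N. Pads are 22 mm wide; open, the fingers measure 114 mm over their backs; the gripper's body (76 mm by 85 mm) begins 54 mm behind the grasp point. The pads swing forward as they close: fully open they stand 13 mm farther back than shut.
Start: joints at [-1.289, 0.377, 0.081, 1.274, 0, 1.46], TCP at [0.22, -0.531, 0.231] pointing down, gripper open.
Joint ranges: [-2.72, 2.72], [-0.84, 1.66], [-1.02, 1.22], [-1.77, 2.12], [-1.37, 1.28], [-3.14, 3.14]. Speed limits (rad/s): [2.57, 2.57, 3.14, 3.14, 3.14, 3.14].

INTERFACE

Orientations are given as a unit quaternion [w, x, y, z].
In Python, from rig import state, grab_frame, get_calibration, sign_off gives the robot as it stands.
- The arm moves only by the tool play_rows, never from a script. Its argument "targets" is a list of rows, each a list of 7 numbers: the shift along the world's x, y, z in m, then the turn, a rotation vector about the world's x, y, z in rad, then the closure, from -1 (fully open) to 1 (shut), so that 0 is half open. In form: [[dx, dy, dz, rx, ry, rz, fingers], ...]. A call has 1 to 5 rows; each row shifts and turns the commanded pose from where the row before left it; what a row does not reach is not made up. A row lasts 1/10 s, in which the tool goes at most 50 mm and 8.59 degrees, less where a joint would pass 70% of its speed; a pose out of reach is approached as far as the arm can. A call is refused whole if a number of a shift passes 0.05 or a number of a turn 0.15, either way. A call with a gripper value outside its range is refused whole. The fingers move at their own pace and stop on an object; "grip_force" is the grip in N (left out, the last holds). Time passes only in rows, so rows that do not move let the fingers close. It gives the time, the measured TCP pose, the force and the opening at its end, in the units of the state.
- state(): the state, without advancing time (a new reading comes with each control period).
- grab_frame(name): name is "scene" or "top" or "wrist"; returns (picture, depth): 480x640x3 uint8, red, green, blue; 480x640 float32, m along the optical axis (not along the pixel's ray), 0 where there is no reading.
- get_calibration(name): a dict with "vfov" (degrees; the focal length in pixels is half the picture's height over the tangent of half this angle, whatever the lens; pixels are square), "cx", "cy" (the principal point, pixels), "extrinsics" (4x4, takes a point from world to camera coordinates); the wrist camera has in their place "T_tool_cam" (4x4, takes a point from camera to tool coordinates, whose origin is the TCP and whose axes are the flange's). Camera axes: x right, y up, looking along -z (the intrinsics and any distortion apply to the point x, -y, -z); pixel columns grow to the right and rows downward; lengths in m; the calibration is good to about 2 mm. The wrist camera is an equidistant fisheye: a pixel r from the principal point sees the ray r / f radians off the axis. A picture is of the moment at which its call begins: read the wrist's pose just before it. get_calibration takes no time and is no camera call.
- sign_off(): hands the job in, once; it reports no verdict.
The state is a dict: "clock": time; "q": joint angles; "joint_vel": joint speeds; "effort": joint torques, N m; "ee_pos": TCP position; "ee_rot": TCP orientation; "ft_force": force on the tool from outside, world axes, zero at the start; "ft_torque": the same for the moment, N m; "opening": opening from 0.0 (shut) to 1.0 (fully open).
Only numpy, scipy, OpenCV 4.12 (cv2) and the standard library are available. Lean on these libraries where they do the work, as an engineer would, in place of code of your own. Each camera call takes 0.05 s, during which the arm holds its last target.

TASK

First clear the two offcuts off the flat apron of the parts carousel into the open scrap bin. Then turn the carousel until the tall jar with the knob on its lid faces front, centred on the line of the steel pointer on the apron, and finish while still holding the carousel firmly and still there: do not let go. Leave the other things on the bench where they are.

Things in the scene. Friction and masses are not known exactly. Their poses are not given: they have to be found in the camera images.
- stand: Fixed wooden carousel stand: disc of 105 mm radius, 14 mm thick, joined to the apron, a flat board 160 mm wide, also 14 mm thick, reaching to 190 mm from the disc's centre on the front (own -x) side. A small flat steel pointer in the middle of the apron marks the front. Origin: on the turning axis, at bench level; z up. Place and yaw vary.
- carousel: Turning deck, 100 mm radius, top 26 mm above the bench, with four fixed jars 90 degrees apart, axes 70 mm from the turning axis. Three are short (50 mm wide, lid tops at 78 mm); the marked one is taller (lid top at 96 mm) with a knob. Turns endlessly both ways, light friction (under 2 N at the jars), no spring; stays put. Origin: turning axis, 16 mm up; own -x points to the knobbed jar.
- jar_knob (a point): Centre of the top of the marked jar's knob, 136 mm above the bench. The knob is an upright round post, 18 mm in diameter, 40 mm tall (96 to 136 mm above the bench), on the middle of the jar's lid (50 mm wide); fixed to the carousel, 70 mm from the turning axis.
- front_spot (a point): Point of the stand on its front line (pointer's line), 70 mm from the turning axis: the axis of the marked jar must end vertically over it.
- fin_offcut: Loose aluminium heat-sink offcut lying on the apron: 40 mm long (x), 24 mm wide (y), 24 mm high, three upright 4 mm fins along x, the outer two flush with the sides, about 35 g. Origin: centre of its underside.
- channel_offcut: Loose grey plastic cable-channel offcut lying on the apron, open side down: 38 mm long (x), 28 mm wide (y), 22 mm high, walls 4 mm, about 22 g. Origin: centre of its underside.
- bin: Fixed open-topped dark sheet-metal scrap bin, square, 150 x 150 mm, 75 mm high, walls 4 mm, to the left or the right of the carousel. Origin: centre of its underside.
- probe: Loose grey oscilloscope probe body, 110 mm long, bystander. Origin at the middle, underside.
- heat_clip: Loose silver U-shaped transistor heat clip, 34 x 22 x 23 mm, bystander. Origin: centre of the underside.
- led_board: Loose board with a cluster of twelve red LEDs, 70 x 50 x 12 mm, bystander. Origin: centre of the underside.
- grommet_block: Loose black rubber grommet block, 60 x 45 x 30 mm, bystander. Origin: centre of the underside.
- screwdriver: Loose screwdriver lying behind the carousel, bystander. Origin at the underside.

How it is judged:
By the outcome, as a careful person would: the job done as asked, in the order asked, and still so for the second after the job is handed in, while the arm keeps its last pose, push and grip.
It also fails if it takes over 64 s, if anything falls off the work surface, if the arm or the gripper's body presses on something with over 40 N, if the wrist force passes 120 N, or if a joint passes its speed limit or range.

## Working session

There is one attempt and no reset: what is moved stays moved. The work goes in short steps, Python scripts to look and compute and a tool call to move; the robot and the scene stay as the last step left them, time stands still between calls to the robot, and variables do not carry over. Pictures are saved under pics/ and viewed, and the job is handed in when it is done.

Besides the shell and the picture viewer there is one more tool, called after "Call:" as name(argument=value, ...) on one line, values as JSON. play_rows: Moves the arm, as the interface text tells. Its arguments: {"type":"object","properties":{"targets":{"type":"array"},"grip_force":{"type":"number"}},"required":["targets"]}

```bash
mkdir -p pics; ls; cat > h.py <<'E'
import numpy as np,cv2
from rig import state,grab_frame,get_calibration,sign_off
def save(n,im): cv2.imwrite('pics/'+n,cv2.cvtColor(im,cv2.COLOR_RGB2BGR))
def cal(name):
    c=get_calibration(name); f=240/np.tan(np.radians(c['vfov'])/2); return f,c['cx'],c['cy'],np.array(c['extrinsics'])
def cloud(name,d):
    f,cx,cy,E=cal(name); v,u=np.mgrid[:480,:640]
    P=np.stack([(u-cx)/f*d,-(v-cy)/f*d,-d,np.ones_like(d)],-1)
    return (P@np.linalg.inv(E).T)[...,:3]
def plane(name,u,v,z):
    f,cx,cy,E=cal(name); I=np.linalg.inv(E); o=I[:3,3]; r=I[:3,:3]@np.array([(u-cx)/f,-(v-cy)/f,-1]); return o+r*(z-o[2])/r[2]
E
python3 - <<'E'
from h import *
print({k:(np.round(v,3) if not isinstance(v,(int,float)) else v) for k,v in state().items()})
for n in ['scene','top']:
    im,d=grab_frame(n); save(n+'0.png',im); np.savez(''+n+'0.npz',im=im,d=d); print(n,(d>0).mean(),get_calibration(n))
print(get_calibration('wrist'))
E
```

```text
pics
{'clock': 0.0, 'q': array([-1.289,  0.378,  0.08 ,  1.274, -0.   ,  1.46 ]), 'joint_vel': array([ 0.   , -0.001,  0.   , -0.002,  0.002,  0.002]), 'effort': array([-1.0000e-03, -4.6361e+01,  2.6987e+01,  2.1000e-02, -0.0000e+00,
        0.0000e+00]), 'ee_pos': array([ 0.219, -0.531,  0.23 ]), 'ee_rot': array([-0.001,  0.981,  0.195, -0.   ]), 'ft_force': array([-0.131,  0.382, -0.129]), 'ft_torque': array([-0.008, -0.025,  0.041]), 'opening': 1.0000885669612354}
scene 0.9960123697916666 {'vfov': 44.99510531553299, 'cx': 312.6075798006011, 'cy': 234.04164616697105, 'extrinsics': array([[-0.5226388 ,  0.85254934, -0.00288216,  0.32400008],
       [-0.56850085, -0.34598511,  0.74639205,  0.26465297],
       [ 0.63533886,  0.39173196,  0.66550026, -1.615697  ],
       [ 0.        ,  0.        ,  0.        ,  1.        ]])}
top 0.9959798177083333 {'vfov': 44.890321367338935, 'cx': 320.51791086878154, 'cy': 233.9971942362145, 'extrinsics': array([[-0.09184769, -0.99576903,  0.00283426,  0.04203219],
       [ 0.97180973, -0.08901634,  0.21831617, -0.63350547],
       [-0.21714019,  0.0228062 ,  0.97587398, -1.15093787],
       [ 0.        ,  0.        ,  0.        ,  1.        ]])}
{'vfov': 65.70646984690485, 'cx': 323.8872163221416, 'cy': 241.79815021673826, 'T_tool_cam': array([[-3.85470379e-05,  9.53519214e-01,  3.01332220e-01,
         7.68677349e-02],
       [ 9.99999624e-01, -2.24468859e-04,  8.38219003e-04,
        -1.19858112e-03],
       [ 8.66897625e-04,  3.01332139e-01, -9.53518846e-01,
        -1.42911846e-01],
       [ 0.00000000e+00,  0.00000000e+00,  0.00000000e+00,
         1.00000000e+00]])}
```

View pics/scene0.png

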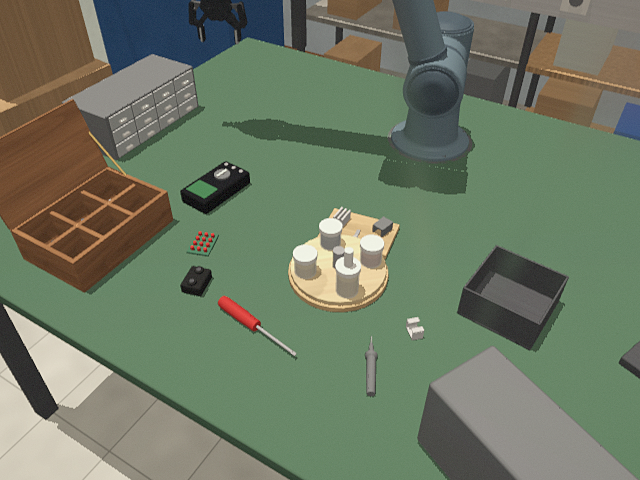

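View pics/top0.png

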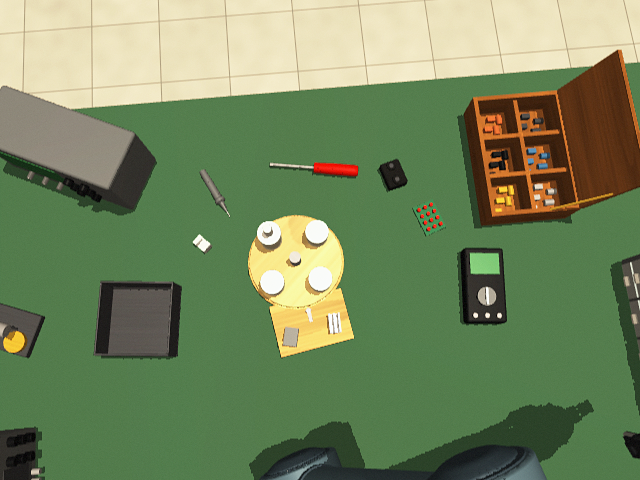

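The top view shows the carousel axis near (295,260), the apron below it with the channel at (291,337) and the fins at (334,323). The knobbed jar is at (268,230) and the bin at (138,320). Next I'll measure these.

```bash
python3 - <<'E'
from h import *
z=np.load('top0.npz'); im=z['im'];P=cloud('top',z['d'])
save('topz.png',cv2.resize(im[200:370,80:360],None,fx=2.85,fy=2.85,interpolation=cv2.INTER_CUBIC))
hsv=cv2.cvtColor(im,cv2.COLOR_RGB2HSV)
Z=P[...,2]
print('table z',np.median(Z[300:350,380:440]))
wood=(hsv[...,0]<30)&(hsv[...,1]>60)&(hsv[...,2]>120)
roi=np.zeros_like(wood);roi[205:365,235:365]=1
def info(n,m):
    m=m.astype(np.uint8); k,l,s,c=cv2.connectedComponentsWithStats(m)
    for i in range(1,k):
        if s[i,4]>15:
            q=P[l==i]; r=cv2.minAreaRect((q[:,:2]*1000).astype(np.float32))
            print(n,s[i,4],'px',c[i].round(1),'med',np.median(q,0).round(4),'rect',np.round(r[0],1),np.round(r[1],1),round(r[2],1))
info('jarlids',roi&(Z>0.06)&(Z<0.105)); info('knob',roi&(Z>0.115))
ap=roi.copy();ap[:300]=0
info('apron',ap&(Z>.008)&(Z<.05)); info('offc',ap&(Z>.024)&(Z<.05))
info('deck',roi&wood&(Z>.019)&(Z<.032))
b=np.zeros_like(wood);b[270:365,85:190]=1
info('bin',b&(Z>.065))
E
```

```text
table z 0.0011361368538294059
jarlids 407 px [269.1 234.1] med [0.6359 0.0884 0.0965] rect [642.6  90.6] [47.6 49.5] 86.0
jarlids 449 px [316.5 231.2] med [ 0.6393 -0.0081  0.0792] rect [639.7  -8.2] [48.1 48.8] 84.3
jarlids 115 px [294.5 256.4] med [0.5915 0.0423 0.0721] rect [591.7  42.4] [23.2 23.1] 48.4
jarlids 468 px [319.8 277.9] med [ 0.5408 -0.0061  0.0793] rect [541.4  -6.1] [49.2 48.5] 58.4
jarlids 467 px [271.8 281.4] med [0.5428 0.0925 0.0792] rect [543.2  92.5] [48.8 47.7] 38.9
knob 81 px [267.2 228.8] med [0.6405 0.09   0.1357] rect [511.2  48.5] [292.1  16.9] 17.9
apron 3650 px [309.  323.7] med [0.4545 0.0275 0.016 ] rect [465.5  21.4] [123.  159.9] 9.3
offc 197 px [294.8 302.3] med [0.5012 0.0505 0.0272] rect [500.2  53.9] [91.5 13.3] 84.7
offc 44 px [329.5 322.3] med [ 0.4525 -0.0181  0.0385] rect [451.5 -18.1] [ 6.6 39.7] 84.0
offc 44 px [334.3 322.1] med [ 0.4528 -0.0281  0.0381] rect [451.2 -27.8] [ 8.3 38.6] 83.9
offc 43 px [338.9 321.6] med [ 0.4515 -0.0379  0.0386] rect [451.7 -38.1] [39.5  4.1] 0.7
offc 255 px [290.4 335.9] med [0.4319 0.0652 0.0369] rect [431.9  65.5] [28.1 37.8] 77.5
deck 2796 px [284.8 253.4] med [0.6088 0.0607 0.0272] rect [613.5  66.4] [129.5 200.6] 45.1
deck 278 px [333.8 260.9] med [ 0.5815 -0.0406  0.0274] rect [583. -42.] [36.3 62.2] 45.3
deck 544 px [309.5 293.7] med [0.5145 0.0212 0.0267] rect [526.8  10.5] [ 58.7 139.4] 41.4
bin 824 px [133.3 317.6] med [0.4954 0.3768 0.0747] rect [476.3 227.7] [456.8 153.1] 82.3
```

View pics/topz.png

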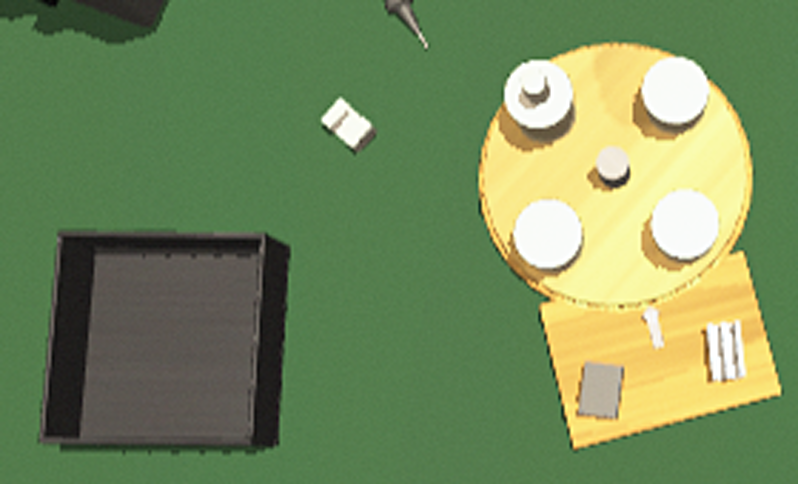

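```bash
python3 - <<'E'
from h import *
z=np.load('top0.npz'); im=z['im'];P=cloud('top',z['d']);Z=P[...,2]
hsv=cv2.cvtColor(im,cv2.COLOR_RGB2HSV)
ax=np.array([.5917,.0423])
# stand mask : not green, below deck, away from the disc
m=((hsv[...,0]<33)&(hsv[...,1]>50)&(hsv[...,2]>120)) | ((Z>0.025)&(Z<.05))
m[:300]=0;m[365:]=0;m[:,:235]=0;m[:,370:]=0
v,u=np.nonzero(m); Q=np.array([plane('top',a,b,.014)[:2] for a,b in zip(u,v)])
for sgn in [1]:
    k=np.linalg.norm(Q-ax,axis=1)>.108
    r=cv2.minAreaRect((Q[k]*1000).astype(np.float32)); print(r)
    # edges: per row extremes
v0=[]; 
rows=range(312,340)
L=[];R=[]
for b in rows:
    uu=np.nonzero(m[b])[0]
    if len(uu)>20: L.append(plane('top',uu[0],b,.014)[:2]);R.append(plane('top',uu[-1],b,.014)[:2])
B=[plane('top',a,np.nonzero(m[:,a])[0][-1],.014)[:2] for a in range(288,346)]
for n,A in [('L',L),('R',R),('B',B)]:
    A=np.array(A); l=cv2.fitLine(A.astype(np.float32),cv2.DIST_HUBER,0,.01,.01).ravel(); print(n,np.degrees(np.arctan2(l[1],l[0])),l[2:], 'dist axis',np.cross(l[:2],ax-l[2:]))
# pointer
p=(hsv[...,1]<60)&(hsv[...,2]>150)&(Z<.03);p[:305]=0;p[325:]=0;p[:,:300]=0;p[:,320:]=0
v,u=np.nonzero(p);Q=np.array([plane('top',a,b,.015)[:2] for a,b in zip(u,v)]);c=Q.mean(0);print('ptr',len(Q),c,np.degrees(np.arctan2(*(ax-c)[::-1])))
b=(Z>.068)&(Z<.08);b[:275]=0;b[370:]=0;b[:,:88]=0;b[:,190:]=0
q=P[b][:,:2];print('bin',np.percentile(q,[1,99],0),cv2.minAreaRect((q*1000).astype(np.float32)))
E
```

```text
Traceback (most recent call last):
  File "h.py", line 11, in plane
    f,cx,cy,E=cal(name); I=np.linalg.inv(E); o=I[:3,3]; r=I[:3,:3]@np.array([(u-cx)/f,-(v-cy)/f,-1]); return o+r*(z-o[2])/r[2]
              ~~~^^^^^^
  File "h.py", line 5, in cal
    c=get_calibration(name); f=240/np.tan(np.radians(c['vfov'])/2); return f,c['cx'],c['cy'],np.array(c['extrinsics'])
ValueError: time passes only in moves, steps and waits
```

Call:
play_rows(targets=[[0.0116, 0.0252, -0.003, 0, 0, 0.1375, 0], [0.0116, 0.0252, -0.003, 0, 0, 0.1375, 0], [0.0116, 0.0252, -0.003, 0, 0, 0.1375, 0], [0.0116, 0.0252, -0.003, 0, 0, 0.1375, 0], [0.0116, 0.0252, -0.003, 0, 0, 0.1375, 0]], grip_force=40)

```text
clock: 0.6
ee_pos: [0.2777, -0.4041, 0.2158]
ee_rot: [-0.0, 0.856, 0.516, 0.0]
ft_force: [0.1, -0.5, 0.4]
opening: 0.497
```

```bash
python3 - <<'E'
s=open('h.py').read()
s=s.replace("def cal(name):","import functools\n@functools.cache\ndef cal(name):")
open('h.py','w').write(s)
E
python3 - <<'E'
from h import *
z=np.load('top0.npz'); im=z['im'];P=cloud('top',z['d']);Z=P[...,2]
hsv=cv2.cvtColor(im,cv2.COLOR_RGB2HSV)
ax=np.array([.5917,.0423])
m=((hsv[...,0]<33)&(hsv[...,1]>50)&(hsv[...,2]>120)) | ((Z>0.025)&(Z<.05))
m[:300]=0;m[365:]=0;m[:,:235]=0;m[:,370:]=0
v,u=np.nonzero(m); Q=np.array([plane('top',a,b,.014)[:2] for a,b in zip(u,v)])
k=np.linalg.norm(Q-ax,axis=1)>.108
print(cv2.minAreaRect((Q[k]*1000).astype(np.float32)))
L=[];R=[]
for b in range(312,340):
    uu=np.nonzero(m[b])[0]
    if len(uu)>20: L.append(plane('top',uu[0],b,.014)[:2]);R.append(plane('top',uu[-1],b,.014)[:2])
B=[plane('top',a,np.nonzero(m[:,a])[0][-1],.014)[:2] for a in range(288,346)]
for n,A in [('L',L),('R',R),('B',B)]:
    A=np.array(A); l=cv2.fitLine(A.astype(np.float32),cv2.DIST_HUBER,0,.01,.01).ravel(); w=ax-l[2:]; print(n,np.degrees(np.arctan2(l[1],l[0])),l[2:], 'dist axis',l[0]*w[1]-l[1]*w[0])
p=(hsv[...,1]<60)&(hsv[...,2]>150)&(Z<.03);p[:305]=0;p[325:]=0;p[:,:300]=0;p[:,320:]=0
v,u=np.nonzero(p);Q=np.array([plane('top',a,b,.015)[:2] for a,b in zip(u,v)]);c=Q.mean(0);print('ptr',len(Q),c,np.degrees(np.arctan2(*(ax-c)[::-1])))
b=(Z>.068)&(Z<.08);b[:275]=0;b[370:]=0;b[:,:88]=0;b[:,190:]=0
q=P[b][:,:2];print('bin',np.percentile(q,[1,99],0),cv2.minAreaRect((q*1000).astype(np.float32)))
E
```

```text
((457.50384521484375, 20.13109588623047), (110.51299285888672, 159.6021270751953), 9.212251663208008)
L 9.24999 [0.45789745 0.10004655] dist axis -0.07850337756146811
R 8.633787 [ 0.4455502  -0.06157892] dist axis 0.08076199406685532
B -80.58775 [0.40393645 0.01343668] dist axis 0.1899559487090914
ptr 56 [0.47439272 0.02297141] 9.356494348415538
bin [[0.41593108 0.29609493]
 [0.57516164 0.45625079]] ((495.9322204589844, 376.55474853515625), (151.9889678955078, 149.64434814453125), 84.66160583496094)
```

Call:
play_rows(targets=[[0.0116, 0.0252, -0.003, 0, 0, 0.1375, 0], [0.0116, 0.0252, -0.003, 0, 0, 0.1375, 0], [0.0116, 0.0252, -0.003, 0, 0, 0.1375, 0], [0.0116, 0.0252, -0.003, 0, 0, 0.1375, 0], [0.0116, 0.0252, -0.003, 0, 0, 0.1375, 0]])

```text
clock: 1.1
ee_pos: [0.3356, -0.2781, 0.2008]
ee_rot: [-0.0, 0.632, 0.775, 0.0]
ft_force: [-0.1, -0.7, -0.1]
opening: 0.5
```

Call:
play_rows(targets=[[0.0116, 0.0252, -0.003, 0, 0, 0.1375, 0], [0.0116, 0.0252, -0.003, 0, 0, 0.1375, 0], [0.0116, 0.0252, -0.003, 0, 0, 0.1375, 0], [0.0116, 0.0252, -0.003, 0, 0, 0.1375, 0], [0.0116, 0.0252, -0.003, 0, 0, 0.1375, 0]])

```text
clock: 1.6
ee_pos: [0.3936, -0.1522, 0.1859]
ee_rot: [-0.0, 0.334, 0.942, 0.0]
ft_force: [1.3, -0.3, -0.1]
opening: 0.5
```

Call:
play_rows(targets=[[0.0116, 0.0252, -0.003, 0, 0, 0.1375, 0], [0.0116, 0.0252, -0.003, 0, 0, 0.1375, 0], [0.0116, 0.0252, -0.003, 0, 0, 0.1375, 0], [0.0116, 0.0252, -0.003, 0, 0, 0.1375, 0], [0.0116, 0.0252, -0.003, 0, 0, 0.1375, 0]])

```text
clock: 2.1
ee_pos: [0.4515, -0.0263, 0.1709]
ee_rot: [-0.0, -0.003, 1.0, 0.0]
ft_force: [-0.9, -0.3, -0.8]
opening: 0.502
```

```bash
python3 - <<'E'
from h import *
s=state();print(s['clock'],s['ee_pos'],s['ee_rot'],s['q'])
im,d=grab_frame('wrist'); save('w1.png',im)
E
```

```text
2.1 [ 0.45151426 -0.02628209  0.17086137] [-4.14549636e-04 -2.96566167e-03  9.99995513e-01  8.06259546e-05] [-1.98556630e-01  1.62399993e-01 -3.68148361e-01  1.04109257e+00
 -7.96472602e-06 -2.04487959e-01]
```

View pics/w1.png

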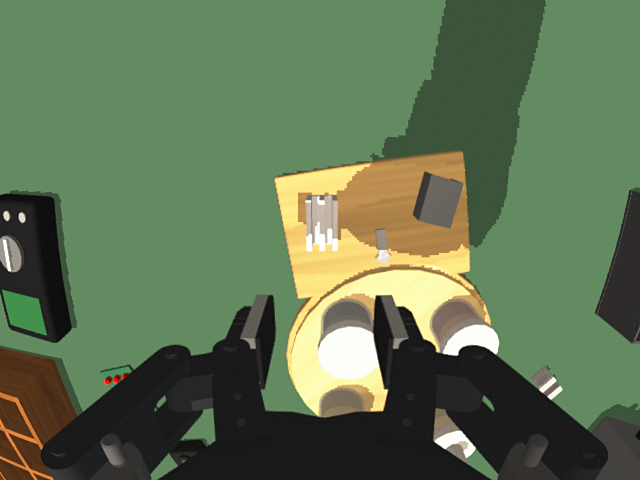

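The wrist view shows the fins upright at (322,221), the channel at (438,199), and the pads clear of both. I'll check the fin position by ray.

```bash
cat >> h.py <<'E'
from scipy.spatial.transform import Rotation as Ro
def wray(u,v,zz,s):
    c=get_calibration('wrist');f=240/np.tan(np.radians(c['vfov'])/2);T=np.array(c['T_tool_cam'])
    dx,dy=u-c['cx'],v-c['cy'];r=np.hypot(dx,dy)+1e-9;th=r/f
    ray=np.array([np.sin(th)*dx/r,-np.sin(th)*dy/r,-np.cos(th)])
    q=s['ee_rot'];R=Ro.from_quat([q[1],q[2],q[3],q[0]]).as_matrix()
    o=np.array(s['ee_pos'])+R@T[:3,3];w=R@T[:3,:3]@ray
    return o+w*(zz-o[2])/w[2]
E
python3 - <<'E'
from h import *
s=state()
for n,u,v,z in [('fin top near L',308,197,.038),('R',336,197,.038),('botL',308,249,.038),('botR',336,249,.038),('c1',426,173,.036),('c2',462,182,.036),('c3',451,228,.036),('c4',415,216,.036)]: print(n,wray(u,v,z,s)[:2].round(4))
E
```

```text
fin top near L [ 0.4267 -0.0338]
R [ 0.4265 -0.0127]
botL [ 0.4679 -0.0337]
botR [ 0.4677 -0.0118]
c1 [0.4063 0.0562]
c2 [0.4119 0.0867]
c3 [0.4497 0.0809]
c4 [0.4405 0.0497]
```

```bash
python3 - <<'E'
from h import *
z=np.load('scene0.npz'); im=z['im'];P=cloud('scene',z['d']);Z=P[...,2]
def info(n,m):
    m=m.astype(np.uint8); k,l,s,c=cv2.connectedComponentsWithStats(m)
    for i in range(1,k):
        if s[i,4]>12:
            q=P[l==i]; r=cv2.minAreaRect((q[:,:2]*1000).astype(np.float32))
            print(n,s[i,4],'px',c[i].round(1),'med',np.median(q,0).round(4),'rect',np.round(r[0],1),np.round(r[1],1),round(r[2],1))
roi=np.zeros(Z.shape,bool);roi[200:310,285:405]=1
info('lids',roi&(Z>.074)&(Z<.1)); info('top',roi&(Z>.033)&(Z<.045)&(P[...,0]<.48)); info('knob',roi&(Z>.13))
s=state();print(s['ee_pos'],np.abs(s['joint_vel']).max())
im,d=grab_frame('top');P=cloud('top',d);Z=P[...,2]
roi[:]=0;roi[300:360,260:360]=1
info('now',roi&(Z>.033)&(Z<.045))
im,d=grab_frame('wrist');save('w2.png',im)
E
```

```text
lids 299 px [330.1 226.4] med [ 0.5418 -0.0052  0.0775] rect [541.3  -4.5] [49.9 47.8] 40.4
lids 331 px [371.6 243.4] med [0.5439 0.095  0.0774] rect [542.3  93.7] [51.2 47. ] 27.5
lids 353 px [304.6 253.7] med [ 0.6404 -0.0062  0.0775] rect [639.8  -6.4] [51.5 48.4] 46.1
lids 450 px [347.4 270.3] med [0.6515 0.0981 0.0946] rect [643.5  93.1] [50.2 48.1] 31.1
top 101 px [341.3 214.3] med [ 0.4521 -0.0264  0.0374] rect [450.6 -27.1] [26.8 41.3] 89.7
top 144 px [382.4 223.8] med [0.4316 0.0673 0.0354] rect [430.5  66.4] [30.3 42. ] 78.6
knob 64 px [348.5 251.4] med [0.6432 0.0934 0.1348] rect [640.9  92.5] [18.5 16.6] 16.1
[ 0.4527404  -0.0232062   0.17048803] 0.13836637255693096
now 212 px [289.5 335.9] med [0.4316 0.067  0.0371] rect [432.2  66.9] [25.1 37.7] 77.6
```

Call:
play_rows(targets=[[0, 0, -0.03, 0, 0, 0, 0], [0, 0, -0.03, 0, 0, 0, 0], [0, 0, -0.03, 0, 0, 0, 0], [0, 0, 0, 0, 0, 0, 0], [0, 0, 0, 0, 0, 0, 0]])

```text
clock: 2.75
ee_pos: [0.4507, -0.028, 0.0814]
ee_rot: [-0.001, 0.001, 1.0, 0.0]
ft_force: [-0.0, -0.0, 0.7]
opening: 0.501
```

```bash
python3 - <<'E'
from h import *
s=state();print(s['ee_pos'],s['ee_rot'],np.abs(s['joint_vel']).max(),s['ft_force'])
im,d=grab_frame('wrist');save('w3.png',im)
E
```

```text
[ 0.45069637 -0.0279661   0.08144802] [-9.12668404e-04  7.79193486e-04  9.99999273e-01  1.20000856e-04] 0.04267937677339861 [-0.04858529 -0.04845085  0.74765437]
```

View pics/w3.png

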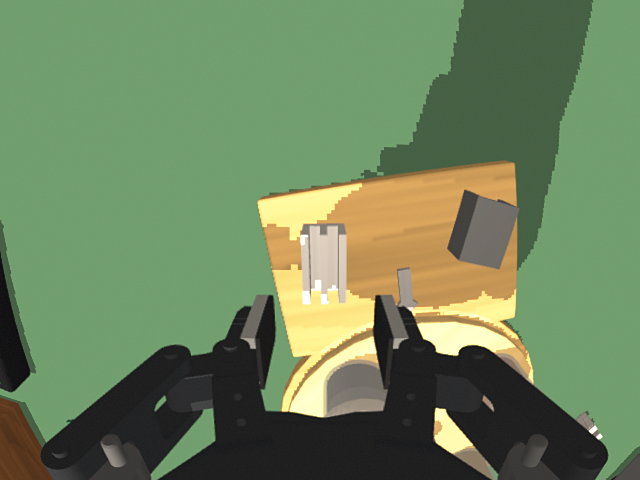

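The fins at (324,264) are centred between the pads, so I'll descend and close.

Call:
play_rows(targets=[[0, 0, -0.03, 0, 0, 0, 0], [0, 0, -0.023, 0, 0, 0, 0], [0, 0, -0.01, 0, 0, 0, 0], [0, 0, 0, 0, 0, 0, 0], [0, 0, 0, 0, 0, 0, 0]])

```text
clock: 3.3
ee_pos: [0.4527, -0.0278, 0.0196]
ee_rot: [0.001, -0.0, 1.0, -0.0]
ft_force: [-0.0, -0.7, 0.2]
opening: 0.502
```

Call:
play_rows(targets=[[0, 0, 0, 0, 0, 0, 1], [0, 0, 0, 0, 0, 0, 1], [0, 0, 0, 0, 0, 0, 1], [0, 0, 0, 0, 0, 0, 1], [0, 0, 0, 0, 0, 0, 1]], grip_force=40)

```text
clock: 3.8
ee_pos: [0.4531, -0.0278, 0.0198]
ee_rot: [0.001, -0.0, 1.0, -0.0]
ft_force: [-1.1, 0.5, 6.5]
opening: 0.269
```

Call:
play_rows(targets=[[0, 0, 0.03, 0, 0, 0, 1], [0, 0, 0.045, 0, 0, 0, 1], [0, 0.01, 0.045, 0, 0, 0, 1], [0.004, 0.035, 0.01, 0, 0, 0, 1], [0.004, 0.035, 0, 0, 0, 0, 1]])

```text
clock: 4.3
ee_pos: [0.4624, 0.053, 0.152]
ee_rot: [0.004, 0.001, 1.0, -0.0]
ft_force: [1.1, -0.1, -0.6]
opening: 0.266
```

Call:
play_rows(targets=[[0.004, 0.04, 0, 0, 0, 0, 1], [0.004, 0.04, 0, 0, 0, 0, 1], [0.004, 0.04, 0, 0, 0, 0, 1], [0.005, 0.04, 0, 0, 0, 0, 1], [0.005, 0.04, 0, 0, 0, 0, 1]])

```text
clock: 4.8
ee_pos: [0.4816, 0.2543, 0.1489]
ee_rot: [0.0, -0.0, 1.0, 0.0]
ft_force: [0.7, 0.5, 0.5]
opening: 0.269
```

Call:
play_rows(targets=[[0.005, 0.04, 0, 0, 0, 0, 1], [0.005, 0.04, 0, 0, 0, 0, 1], [0.003, 0.025, 0, 0, 0, 0, 1], [0, 0.019, 0, 0, 0, 0, 1], [0, 0, 0, 0, 0, 0, 1]])

```text
clock: 5.3
ee_pos: [0.4945, 0.379, 0.1485]
ee_rot: [0.0, -0.002, 1.0, 0.001]
ft_force: [-0.5, 0.6, -0.9]
opening: 0.27
```

```bash
python3 - <<'E'
from h import *
s=state();print(s['ee_pos'],s['ee_rot'],s['opening'],s['ft_force'])
im,d=grab_frame('wrist');save('w4.png',im)
E
```

```text
[0.4944621  0.37899194 0.14847576] [ 3.62650722e-04 -1.64170537e-03  9.99998411e-01  5.93314064e-04] 0.27037255614427913 [-0.50860288  0.60828733 -0.92060199]
```

View pics/w4.png

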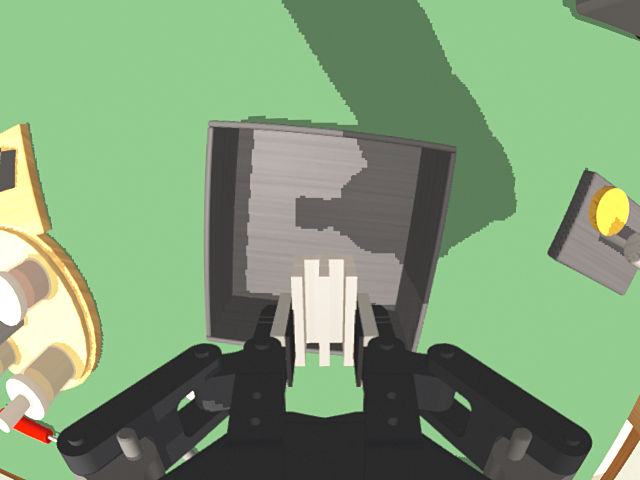

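The fins are held at (325,310) above the bin, so I'll lower and release.

Call:
play_rows(targets=[[0, 0, -0.045, 0, 0, 0, 1], [0, 0, -0.045, 0, 0, 0, 1], [0, 0, 0, 0, 0, 0, 1], [0, 0, 0, 0, 0, 0, 0], [0, 0, 0, 0, 0, 0, 0]])

```text
clock: 5.85
ee_pos: [0.4964, 0.377, 0.0613]
ee_rot: [0.002, 0.0, 1.0, 0.001]
ft_force: [-0.2, -0.2, 0.4]
opening: 0.505
```

Call:
play_rows(targets=[[0, 0, 0, 0, 0, 0, 0], [0, 0, 0, 0, 0, 0, 0], [0, 0, 0.045, 0, 0, 0, 0], [0, 0, 0.045, 0, 0, 0, 0], [0, 0, 0, 0, 0, 0, 0]])

```text
clock: 6.35
ee_pos: [0.4989, 0.3793, 0.1568]
ee_rot: [0.006, -0.0, 1.0, 0.004]
ft_force: [0.6, 0.3, 0.6]
opening: 0.503
```

```bash
python3 - <<'E'
from h import *
s=state();print(s['ee_pos'],s['ee_rot'],s['opening'],s['ft_force'])
im,d=grab_frame('wrist');save('w5.png',im)
E
```

```text
[0.49891888 0.37928224 0.15679036] [ 6.05602411e-03 -1.73599796e-04  9.99974580e-01  3.75936813e-03] 0.5029264967684013 [0.6230567  0.31449415 0.58560744]
```

View pics/w5.png

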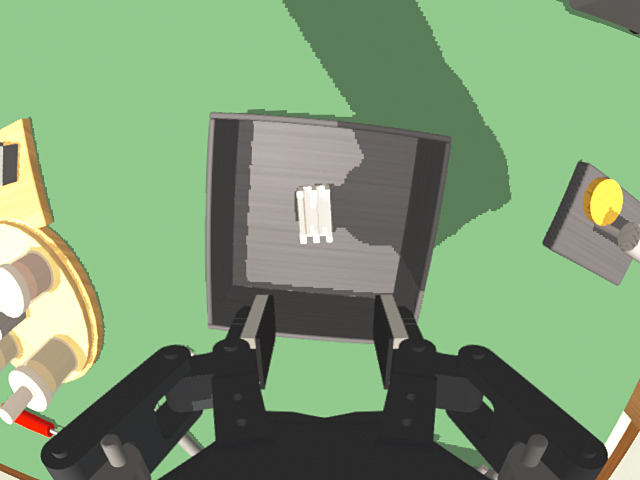

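The fins lie in the bin at (315,213). Next is the channel.

Call:
play_rows(targets=[[-0.007, -0.035, 0, 0, 0, -0.027, 0], [-0.008, -0.039, 0, 0, 0, -0.027, 0], [-0.008, -0.039, 0, 0, 0, -0.027, 0], [-0.008, -0.039, 0, 0, 0, -0.027, 0], [-0.008, -0.039, 0, 0, 0, -0.027, 0]])

```text
clock: 6.9
ee_pos: [0.4546, 0.1841, 0.1478]
ee_rot: [-0.0, 0.068, 0.998, -0.0]
ft_force: [0.1, -0.8, -0.4]
opening: 0.501
```

Call:
play_rows(targets=[[-0.008, -0.039, 0, 0, 0, -0.027, 0], [-0.008, -0.039, 0, 0, 0, -0.027, 0], [-0.006, -0.03, -0.02, 0, 0, -0.027, 0], [-0.002, -0.012, -0.03, 0, 0, 0, 0], [0, 0, -0.02, 0, 0, 0, 0]])

```text
clock: 7.4
ee_pos: [0.4301, 0.0638, 0.0767]
ee_rot: [-0.001, 0.109, 0.994, -0.0]
ft_force: [-0.5, 0.1, -0.5]
opening: 0.499
```

Call:
play_rows(targets=[[0, 0, 0, 0, 0, 0, 0], [0, 0, 0, 0, 0, 0, 0]])

```text
clock: 7.6
ee_pos: [0.431, 0.0656, 0.0783]
ee_rot: [-0.001, 0.108, 0.994, -0.0]
ft_force: [0.3, -0.4, 0.1]
opening: 0.504
```

```bash
python3 - <<'E'
from h import *
s=state();print(s['ee_pos'],s['ee_rot'],s['opening'],s['ft_force'])
im,d=grab_frame('wrist');save('w6.png',im)
E
```

```text
[0.43104344 0.06561287 0.07828465] [-6.26153957e-04  1.07640667e-01  9.94189667e-01 -5.33863663e-07] 0.504022100134435 [ 0.30299403 -0.40184648  0.0627676 ]
```

View pics/w6.png

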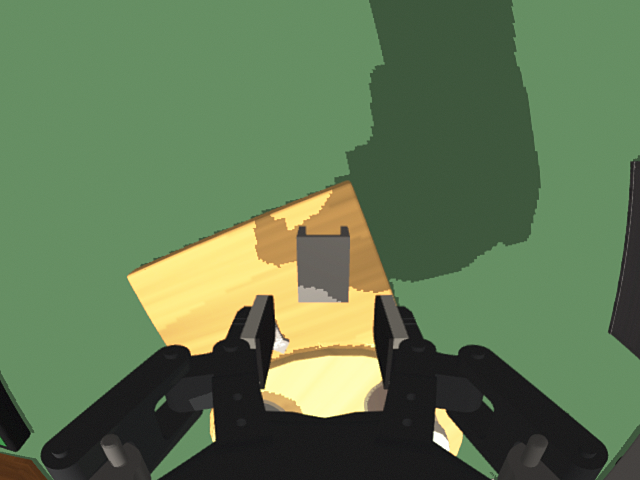

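The channel at (323,266) is centred and square to the pads.

Call:
play_rows(targets=[[0, 0, -0.03, 0, 0, 0, 0], [0, 0, -0.022, 0, 0, 0, 0], [0, 0, -0.008, 0, 0, 0, 0], [0, 0, 0, 0, 0, 0, 0], [0, 0, 0, 0, 0, 0, 0]], grip_force=30)

```text
clock: 8.15
ee_pos: [0.4326, 0.0658, 0.0194]
ee_rot: [0.001, 0.107, 0.994, 0.0]
ft_force: [0.2, -0.5, 1.2]
opening: 0.501
```

Call:
play_rows(targets=[[0, 0, 0, 0, 0, 0, 1], [0, 0, 0, 0, 0, 0, 1], [0, 0, 0, 0, 0, 0, 1], [0, 0, 0, 0, 0, 0, 1], [0, 0, 0, 0, 0, 0, 1]])

```text
clock: 8.65
ee_pos: [0.433, 0.0656, 0.0197]
ee_rot: [0.001, 0.108, 0.994, 0.0]
ft_force: [-1.2, 0.0, 5.3]
opening: 0.319
```

Call:
play_rows(targets=[[0, 0, 0.03, 0, 0, 0, 1], [0, 0, 0.045, 0, 0, 0, 1], [0.002, 0.01, 0.045, 0, 0, 0, 1], [0.006, 0.03, 0.01, 0, 0, 0.027, 1], [0.007, 0.035, 0, 0, 0, 0.027, 1]])

```text
clock: 9.15
ee_pos: [0.4493, 0.1411, 0.152]
ee_rot: [0.003, 0.081, 0.997, 0.001]
ft_force: [1.2, -0.3, -2.0]
opening: 0.32
```

Call:
play_rows(targets=[[0.008, 0.04, 0, 0, 0, 0.027, 1], [0.008, 0.04, 0, 0, 0, 0.027, 1], [0.008, 0.04, 0, 0, 0, 0.027, 1], [0.008, 0.04, 0, 0, 0, 0.027, 1], [0.008, 0.04, 0, 0, 0, 0.027, 1]])

```text
clock: 9.65
ee_pos: [0.4868, 0.3423, 0.1488]
ee_rot: [0.0, 0.013, 1.0, 0.0]
ft_force: [0.5, -0.4, 0.0]
opening: 0.323
```

Call:
play_rows(targets=[[0.006, 0.025, 0, 0, 0, 0.027, 1], [0.002, 0.01, 0, 0, 0, 0, 1], [0, 0, -0.045, 0, 0, 0, 1], [0, 0, -0.035, 0, 0, 0, 1], [0, 0, 0, 0, 0, 0, 1]])

```text
clock: 10.15
ee_pos: [0.4904, 0.3723, 0.0633]
ee_rot: [-0.005, 0.0, 1.0, -0.003]
ft_force: [-0.6, -0.4, -0.3]
opening: 0.319
```

```bash
python3 - <<'E'
from h import *
s=state();print(s['ee_pos'],s['ee_rot'],s['opening'],s['ft_force'])
im,d=grab_frame('wrist');save('w7.png',im)
E
```

```text
[0.49037743 0.37225189 0.06328973] [-4.61767414e-03  4.39038531e-04  9.99984784e-01 -2.98607704e-03] 0.3185162801608542 [-0.57989582 -0.43742317 -0.29062258]
```

View pics/w7.png

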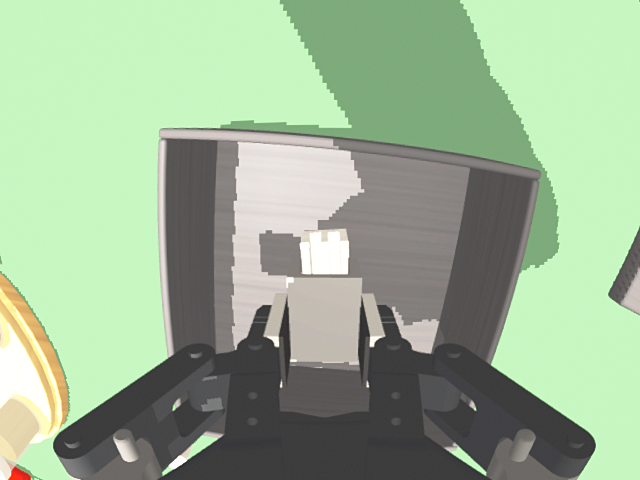

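The channel is held above the fins, which show at (325,250). I'll shift sideways a little and release.

Call:
play_rows(targets=[[0.01, -0.022, 0, 0, 0, 0, 1], [0, 0, 0, 0, 0, 0, 1], [0, 0, 0, 0, 0, 0, 0], [0, 0, 0, 0, 0, 0, 0], [0, 0, 0, 0, 0, 0, 0]])

```text
clock: 10.7
ee_pos: [0.5049, 0.3542, 0.0693]
ee_rot: [0.001, -0.0, 1.0, 0.001]
ft_force: [-0.4, 0.0, -0.3]
opening: 0.498
```

Call:
play_rows(targets=[[0, 0, 0, 0, 0, 0, 0], [0, 0, 0.045, 0, 0, 0, 0], [0, 0, 0.045, 0, 0, 0, 0], [0, 0, 0.035, 0, 0, 0, 0], [0, 0, 0, 0, 0, 0, 0]])

```text
clock: 11.2
ee_pos: [0.5075, 0.3556, 0.1998]
ee_rot: [0.005, -0.0, 1.0, 0.003]
ft_force: [0.7, -0.1, 0.4]
opening: 0.497
```

```bash
python3 - <<'E'
from h import *
s=state();print(s['ee_pos'],s['ee_rot'],s['opening'],s['ft_force'],s['q'])
im,d=grab_frame('wrist');im2,d=grab_frame('top'); save('w8.png',np.hstack([cv2.resize(im,(400,300)),cv2.resize(im2,(400,300))]))
E
```

```text
[0.50748116 0.35564591 0.19976368] [ 4.74172322e-03 -3.68525772e-04  9.99984957e-01  2.73253355e-03] 0.4974801671881352 [ 0.74763316 -0.05115228  0.35772222] [5.08862324e-01 4.69087433e-01 1.39651384e-01 1.23041590e+00
 1.56486784e-04 5.08126118e-01]
```

View pics/w8.png

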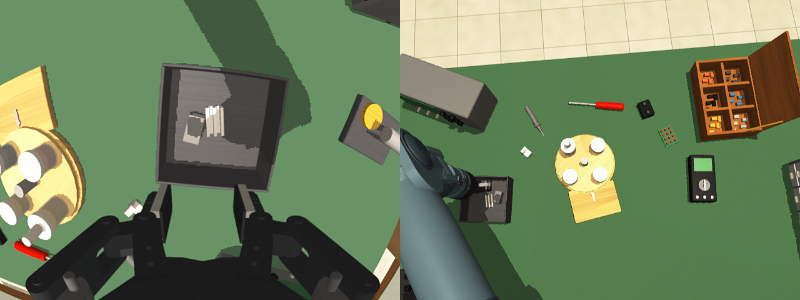

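Both offcuts are in the bin (wrist view around (205,122)) and the apron is clear. On to the knob.

Call:
play_rows(targets=[[0.016, -0.031, 0, 0, 0, -0.065, 0], [0.018, -0.0345, 0, 0, 0, -0.065, 0], [0.018, -0.0345, 0, 0, 0, -0.065, 0], [0.018, -0.0345, 0, 0, 0, -0.065, 0], [0.018, -0.0345, 0, 0, 0, -0.065, 0]])

```text
clock: 11.8
ee_pos: [0.5917, 0.1831, 0.1909]
ee_rot: [-0.002, 0.163, 0.987, -0.001]
ft_force: [-0.5, 0.1, 0.2]
opening: 0.503
```

Call:
play_rows(targets=[[0.018, -0.0345, 0, 0, 0, -0.065, 0], [0.018, -0.0345, 0, 0, 0, -0.065, 0], [0.013, -0.0255, 0, 0, 0, -0.065, 0], [0, 0, 0, 0, 0, 0, 0], [0, 0, 0, 0, 0, 0, 0]])

```text
clock: 12.3
ee_pos: [0.6405, 0.0897, 0.1912]
ee_rot: [-0.002, 0.257, 0.966, -0.0]
ft_force: [0.2, -0.7, 0.2]
opening: 0.499
```

```bash
python3 - <<'E'
from h import *
s=state();print(s['ee_pos'],s['ee_rot'],s['opening'],s['ft_force'],s['q'])
im,d=grab_frame('wrist');save('w9.png',im)
E
```

```text
[0.64048387 0.08973573 0.1911754 ] [-1.91508306e-03  2.57211066e-01  9.66353321e-01 -2.42442503e-04] 0.4992630927134293 [ 0.24429774 -0.73304794  0.22132148] [4.08429666e-02 5.43887138e-01 2.38975856e-01 1.26968678e+00
 6.72382330e-04 5.61112792e-01]
```

View pics/w9.png

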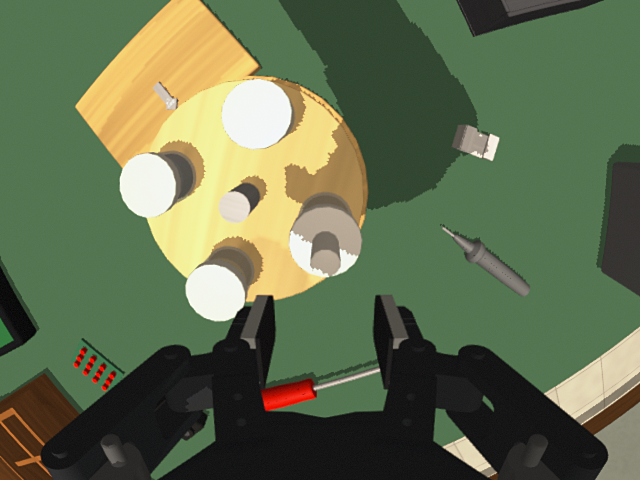

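```bash
python3 - <<'E'
from h import *
s=state(); print(s['ee_pos'],wray(325.5,262,.136,s), wray(262,115,.078,s),wray(235,207,.072,s))
E
```

```text
[0.64034374 0.09055095 0.19163718] [0.63804271 0.09370041 0.136     ] [0.54279269 0.09817017 0.078     ] [0.58861322 0.04547476 0.072     ]
```

The knob at (326,262) is centred between the pads. Descend and grip.

Call:
play_rows(targets=[[0, 0, -0.03, 0, 0, 0, 0], [0, 0, -0.03, 0, 0, 0, 0], [0, 0, -0.02, 0, 0, 0, 0], [0, 0, -0.007, 0, 0, 0, 0], [0, 0, 0, 0, 0, 0, 0]], grip_force=30)

```text
clock: 12.85
ee_pos: [0.6399, 0.0912, 0.105]
ee_rot: [-0.002, 0.256, 0.967, -0.0]
ft_force: [0.6, 0.1, -0.1]
opening: 0.501
```

Call:
play_rows(targets=[[0, 0, 0, 0, 0, 0, 0], [0, 0, 0, 0, 0, 0, 1], [0, 0, 0, 0, 0, 0, 1], [0, 0, 0, 0, 0, 0, 1], [0, 0, 0, 0, 0, 0, 1]])

```text
clock: 13.35
ee_pos: [0.6421, 0.0895, 0.108]
ee_rot: [0.001, 0.257, 0.966, -0.0]
ft_force: [-1.8, -1.3, 5.8]
opening: 0.201
```

Call:
play_rows(targets=[[0, 0, 0, 0, 0, 0, 1], [0, 0, 0, 0, 0, 0, 1], [0, 0, 0, 0, 0, 0, 1]], grip_force=60)

```text
clock: 13.65
ee_pos: [0.6422, 0.0895, 0.1081]
ee_rot: [0.001, 0.257, 0.966, -0.0]
ft_force: [-2.2, -2.2, 6.3]
opening: 0.189
```

```bash
python3 - <<'E'
from h import *
s=state();print(s['ee_pos'],s['ee_rot'],s['opening'],s['ft_force'],s['ft_torque'])
im,d=grab_frame('wrist');im2,d=grab_frame('top'); save('w10.png',np.hstack([cv2.resize(im,(400,300)),im2[160:310,200:400].repeat(2,0).repeat(2,1)]))
np.save('t10.npy',d)
E
```

```text
[0.64218872 0.08945404 0.10811761] [ 1.12680415e-03  2.57236329e-01  9.66347855e-01 -1.54440781e-04] 0.18870384772707846 [-2.19921808 -2.16875877  6.29185569] [-0.41831187  0.5367842  -0.05046268]
```

View pics/w10.png

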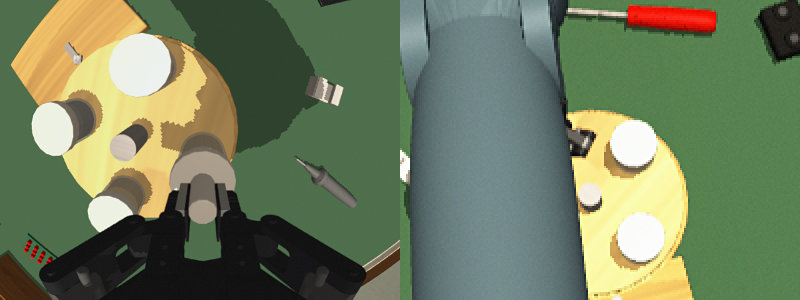

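```bash
python3 - <<'E'
import numpy as np
a=np.radians(np.linspace(44,189.25,31));p=.07*np.c_[np.cos(a),np.sin(a)]
d=np.diff(p.round(4),axis=0).round(4);print(d.tolist(),np.diff(a)[0],p[-1]-p[0])
E
```

```text
[[-0.0043, 0.0041], [-0.0046, 0.0037], [-0.005, 0.0033], [-0.0051, 0.0029], [-0.0054, 0.0024], [-0.0056, 0.002], [-0.0057, 0.0014], [-0.0058, 0.001], [-0.0059, 0.0005], [-0.006, 0.0], [-0.0058, -0.0005], [-0.0059, -0.001], [-0.0057, -0.0014], [-0.0056, -0.002], [-0.0054, -0.0024], [-0.0051, -0.0029], [-0.0049, -0.0033], [-0.0047, -0.0037], [-0.0042, -0.0041], [-0.004, -0.0044], [-0.0035, -0.0047], [-0.0031, -0.005], [-0.0027, -0.0053], [-0.0023, -0.0055], [-0.0017, -0.0056], [-0.0013, -0.0058], [-0.0008, -0.0059], [-0.0003, -0.0059], [0.0002, -0.0059], [0.0007, -0.0059]] 0.08450302461739223 [-0.11944353 -0.05987807]
```

Call:
play_rows(targets=[[-0.0043, 0.0041, 0, 0, 0, 0.0845, 1], [-0.0046, 0.0037, 0, 0, 0, 0.0845, 1], [-0.005, 0.0033, 0, 0, 0, 0.0845, 1], [-0.0051, 0.0029, 0, 0, 0, 0.0845, 1], [-0.0054, 0.0024, 0, 0, 0, 0.0845, 1]])

```text
clock: 14.25
ee_pos: [0.6184, 0.1071, 0.1081]
ee_rot: [0.002, 0.047, 0.999, 0.001]
ft_force: [-1.3, 1.8, 5.6]
opening: 0.192
```

Call:
play_rows(targets=[[-0.0056, 0.002, 0, 0, 0, 0.0845, 1], [-0.0057, 0.0014, 0, 0, 0, 0.0845, 1], [-0.0058, 0.001, 0, 0, 0, 0.0845, 1], [-0.0059, 0.0005, 0, 0, 0, 0.0845, 1], [-0.006, 0, 0, 0, 0, 0.0845, 1]])

```text
clock: 14.75
ee_pos: [0.5892, 0.1135, 0.1081]
ee_rot: [0.002, -0.164, 0.986, 0.002]
ft_force: [-1.3, 5.2, 5.0]
opening: 0.187
```

Call:
play_rows(targets=[[-0.0058, -0.0005, 0, 0, 0, 0.0845, 1], [-0.0059, -0.001, 0, 0, 0, 0.0845, 1], [-0.0057, -0.0014, 0, 0, 0, 0.0845, 1], [-0.0056, -0.002, 0, 0, 0, 0.0845, 1], [-0.0054, -0.0024, 0, 0, 0, 0.0845, 1]])

```text
clock: 15.25
ee_pos: [0.5598, 0.1072, 0.1081]
ee_rot: [0.002, -0.368, 0.93, 0.003]
ft_force: [-3.8, 9.2, 7.9]
opening: 0.188
```

Call:
play_rows(targets=[[-0.0051, -0.0029, 0, 0, 0, 0.0845, 1], [-0.0049, -0.0033, 0, 0, 0, 0.0845, 1], [-0.0047, -0.0037, 0, 0, 0, 0.0845, 1], [-0.0042, -0.0041, 0, 0, 0, 0.0845, 1], [-0.004, -0.0044, 0, 0, 0, 0.0845, 1]])

```text
clock: 15.75
ee_pos: [0.5354, 0.0891, 0.1081]
ee_rot: [0.002, -0.555, 0.832, 0.004]
ft_force: [-8.4, 9.1, 12.0]
opening: 0.19
```

```bash
python3 - <<'E'
from h import *
s=state();print(s['ee_pos'],s['ee_rot'],s['opening'],s['ft_force'],s['ft_torque'],s['q'])
im,d=grab_frame('wrist');im2,d=grab_frame('scene'); save('w11.png',np.hstack([cv2.resize(im,(400,300)),im2[180:330,250:450].repeat(2,0).repeat(2,1)]))
E
```

```text
[0.53541856 0.08911582 0.10807465] [ 0.00173768 -0.55476387  0.83199857  0.00352177] 0.19009090730353537 [-8.43993286  9.09440975 12.03165166] [1.53911259 1.4416648  0.02831439] [ 0.04353139  0.38111408 -0.24256811  0.94779027  0.00782513 -1.13263982]
```

View pics/w11.png

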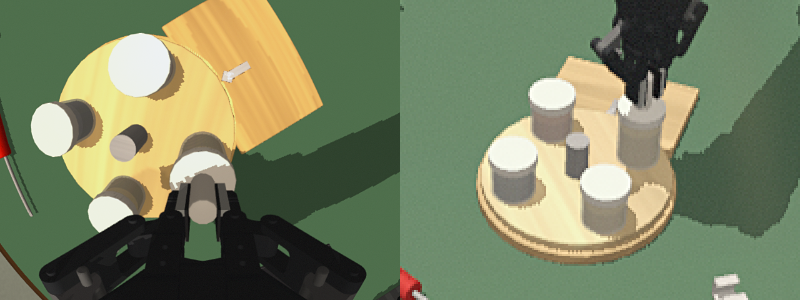

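Tracking is good, with the jar now at about 141°. The radial pull is growing to about 12 N, so I'll shift the centre slightly outward and relieve z.

Call:
play_rows(targets=[[-0.0039, -0.0045, 0.0005, 0, 0, 0.0845, 1], [-0.0035, -0.0048, 0.0005, 0, 0, 0.0845, 1], [-0.0031, -0.0051, 0.0005, 0, 0, 0.0845, 1], [-0.0027, -0.0053, 0, 0, 0, 0.0845, 1], [-0.0021, -0.0055, 0, 0, 0, 0.0845, 1]])

```text
clock: 16.35
ee_pos: [0.5208, 0.0623, 0.1081]
ee_rot: [-0.001, 0.717, -0.697, -0.002]
ft_force: [-1.1, 3.8, 1.0]
opening: 0.189
```

Call:
play_rows(targets=[[-0.0015, -0.0057, 0, 0, 0, 0.0845, 1], [-0.001, -0.0058, 0, 0, 0, 0.0845, 1], [-0.0005, -0.0059, 0, 0, 0, 0.0845, 1], [0, -0.0055, 0, 0, 0, 0.08, 1], [0.0005, -0.0045, 0, 0, 0, 0.065, 1]])

```text
clock: 16.85
ee_pos: [0.5184, 0.0343, 0.1081]
ee_rot: [-0.001, 0.84, -0.542, -0.001]
ft_force: [-2.4, 3.3, -0.2]
opening: 0.186
```

Call:
play_rows(targets=[[0, 0, 0, 0, 0, 0, 1], [0, 0, 0, 0, 0, 0, 1]])

```text
clock: 17.05
ee_pos: [0.5185, 0.0341, 0.1081]
ee_rot: [-0.001, 0.839, -0.544, -0.001]
ft_force: [-3.4, 3.4, 2.4]
opening: 0.19
```

```bash
cat > chk.py <<'E'
from h import *
import sys
n=sys.argv[1]
s=state();print(s['clock'],s['ee_pos'],s['ee_rot'],s['opening'],s['ft_force'],s['ft_torque'])
iw,_=grab_frame('wrist');ims,ds=grab_frame('scene');imt,dt=grab_frame('top')
save(n+'.png',np.hstack([cv2.resize(iw,(400,300)),ims[180:330,250:450].repeat(2,0).repeat(2,1)]))
save(n+'t.png',imt); save(n+'w.png',iw)
for nm,d,roi in [('scene',ds,(200,310,285,405)),('top',dt,(205,300,245,360))]:
    P=cloud(nm,d);Z=P[...,2];m=np.zeros(Z.shape,bool);m[roi[0]:roi[1],roi[2]:roi[3]]=1
    m&=(Z>.07)&(Z<.082)
    k,l,st,c=cv2.connectedComponentsWithStats(m.astype(np.uint8))
    for i in range(1,k):
        if st[i,4]>80:
            q=P[l==i];r=cv2.minAreaRect((q[:,:2]*1000).astype(np.float32));print(nm,st[i,4],c[i].round(),np.round(r[0],1),np.round(r[1],1),np.median(q[:,2]).round(3))
E
python3 chk.py c1
```

```text
17.05 [0.51846778 0.03412546 0.10810553] [-7.62304736e-04  8.38959418e-01 -5.44192591e-01 -9.68597999e-04] 0.1898619790848893 [-3.37549765  3.39219136  2.4229343 ] [0.72077915 0.55355308 0.31569755]
scene 88 [349. 233.] [534.1  37.5] [24.  44.4] 0.076
scene 363 [307. 241.] [601.7 -25.7] [52.4 47.4] 0.077
scene 398 [371. 258.] [580.4 112.1] [51.7 47.9] 0.077
scene 420 [326. 272.] [659.4  55. ] [51.3 46.7] 0.077
```

View pics/c1.png

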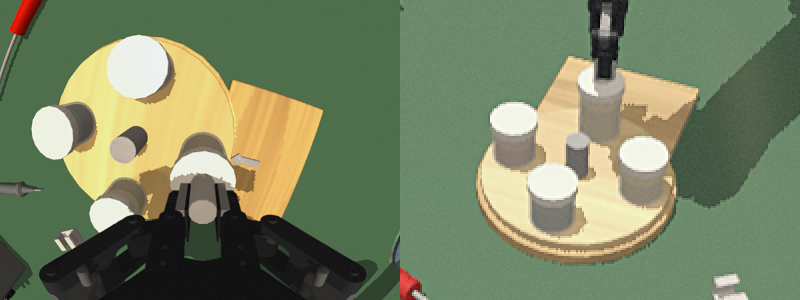

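View pics/c1t.png

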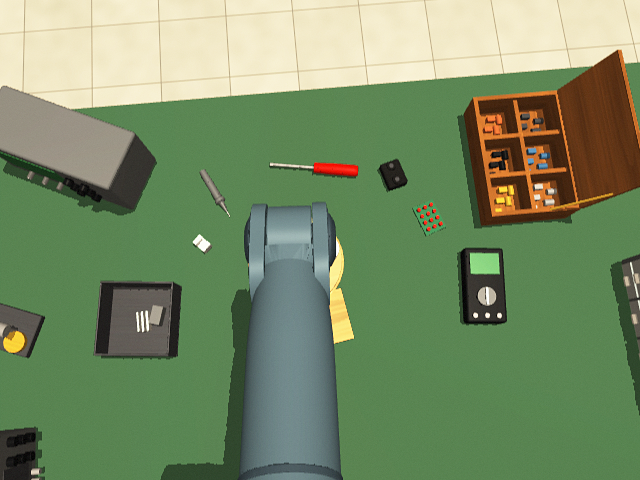

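```bash
python3 - <<'E'
from h import *
from scipy.optimize import least_squares
for J in [np.array([[601.7,-25.7],[580.4,112.1],[659.4,55.0]])]:
    off=np.radians([-90,90,0])
    f=lambda p:(np.c_[p[0]+p[3]*np.cos(p[2]+off),p[1]+p[3]*np.sin(p[2]+off)]-J).ravel()
    r=least_squares(f,[591,43,.16,70]);print(r.x[:2],np.degrees(r.x[2]),r.x[3],r.fun.round(1))
z=np.load('scene0.npz');im=z['im'];hsv=cv2.cvtColor(im,cv2.COLOR_RGB2HSV)
save('s0z.png',cv2.resize(im[195:315,280:410],None,fx=5,fy=5,interpolation=cv2.INTER_CUBIC))
E
```

```text
[590.9125  43.4875] 9.03786669358511 69.62693668343347 [ 0.2  0.4 -0.4  0.1  0.3 -0.6]
```

View pics/s0z.png

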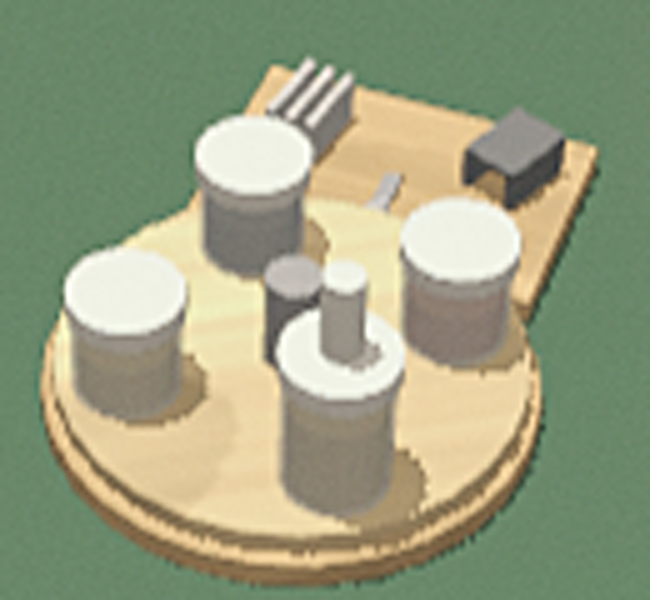

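View pics/c1w.png

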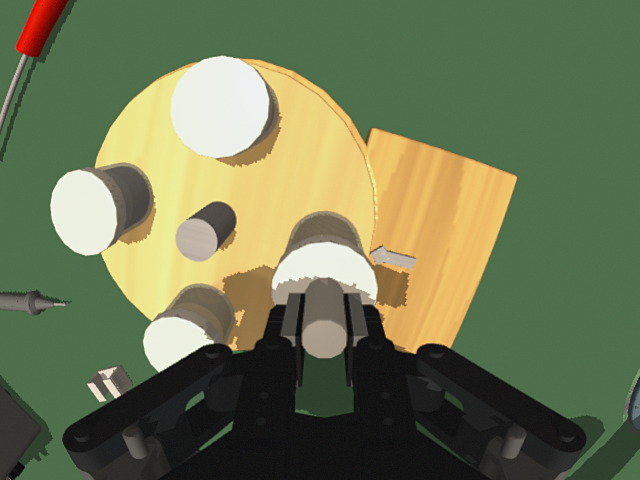

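```bash
python3 - <<'E'
from h import *
s=state();im=cv2.imread('pics/c1w.png');hsv=cv2.cvtColor(im,cv2.COLOR_BGR2HSV)
A=lambda v:np.degrees(np.arctan2(v[1],v[0]))
def W(u,v,z): return wray(u,v,z,s)[:2]
# lids: white mask contour points cast to z=.078 then circle
m=((hsv[...,1]<40)&(hsv[...,2]>205)).astype(np.uint8)
k,l,st,c=cv2.connectedComponentsWithStats(m)
for i in range(1,k):
    if st[i,4]>800:
        cn=max(cv2.findContours((l==i).astype(np.uint8),0,1)[0],key=len).reshape(-1,2)
        q=np.array([W(a,b,.078) for a,b in cn[::3]])*1000;e=cv2.fitEllipse(q.astype(np.float32));print('lid',c[i].round(),np.round(e,1) if 0 else e)
# apron edges
wood=((hsv[...,0]>8)&(hsv[...,0]<33)&(hsv[...,1]>75)&(hsv[...,2]>60))
fr=[];
for v in range(190,320):
    u=np.nonzero(wood[v,380:560])[0]
    if len(u): fr.append(W(380+u[-1],v,.014))
sd=[]
for u in range(385,505):
    v=np.nonzero(wood[:200,u])[0]
    if len(v): sd.append(W(u,v[0],.014))
for n,q in [('front',fr),('side',sd)]:
    q=np.array(q);ln=cv2.fitLine(q.astype(np.float32),cv2.DIST_HUBER,0,.001,.001).ravel();print(n,A(ln[:2]),np.abs((q-ln[2:])@[-ln[1],ln[0]]).mean(),ln[2:])
print('hub',W(196,239.5,.072),'knob',W(324.5,339,.136),'ptr',W(373,253.5,.0155),W(415,261,.0155))
E
```

```text
lid [219. 106.] ((599.5286254882812, -25.444149017333984), (48.11723709106445, 48.32404708862305), 21.104707717895508)
lid [ 83. 212.] ((657.13671875, 54.88260269165039), (47.817413330078125, 48.279701232910156), 16.45661735534668)
lid [328. 266.] ((519.13916015625, 28.895305633544922), (30.43401527404785, 53.12574768066406), 107.43396759033203)
lid [172. 341.] ((583.6397705078125, 108.11739349365234), (29.82154655456543, 50.067317962646484), 146.63650512695312)
front -80.60518 0.00021217273264499372 [ 0.4044721  -0.00591599]
side 9.428079 0.00016116496535008157 [ 0.47144625 -0.05658552]
hub [0.58792855 0.04295277] knob [0.51922092 0.03190319] ptr [0.48507744 0.02719455] [0.45562553 0.02020338]
```

The wrist view gives the apron edges (stand yaw) at 9.40° and 9.43°, and the carousel's lids at 9.35°. The jar is therefore within about 0.1–0.3° (under 0.4 mm) of the pointer line. I'll do one settle check before handing in.

Call:
play_rows(targets=[[0, 0, 0, 0, 0, 0, 1], [0, 0, 0, 0, 0, 0, 1], [0, 0, 0, 0, 0, 0, 1]], grip_force=60)

```text
clock: 17.5
ee_pos: [0.5185, 0.0341, 0.1081]
ee_rot: [-0.001, 0.839, -0.544, -0.001]
ft_force: [-3.4, 3.4, 2.6]
opening: 0.188
```

```bash
python3 chk.py c2; python3 - <<'E'
from h import *
a=np.load('top0.npz')['im'].astype(int);b=cv2.cvtColor(cv2.imread('pics/c2t.png'),cv2.COLOR_BGR2RGB).astype(int)
for n,(x0,x1,y0,y1) in dict(probe=(190,240,160,225),clip=(185,218,228,258),led=(408,450,195,240),block=(372,412,155,195),driver=(262,365,155,182)).items():
    print(n,(np.abs(a-b)[y0:y1,x0:x1].max(-1)>60).sum())
print(sign_off())
E
```

```text
17.5 [0.51847713 0.0340943  0.10810277] [-5.79079567e-04  8.39026457e-01 -5.44089661e-01 -8.42721527e-04] 0.18811184645522624 [-3.36920087  3.36390204  2.5719412 ] [0.78083054 0.58251429 0.28580669]
scene 90 [349. 233.] [535.4  37.2] [24.7 45.2] 0.076
scene 360 [307. 241.] [602.6 -24.8] [52.1 48.2] 0.077
scene 399 [371. 258.] [580.5 112.3] [51.6 47.9] 0.077
scene 416 [326. 272.] [659.1  54.8] [52.5 46.7] 0.077
probe 0
clip 0
led 0
block 0
driver 0
the job is handed in; nothing more can be done
None
```

I put both offcuts in the scrap bin, fins first and then the channel. I then gripped the marked jar's knob, turned the carousel about 145°, and handed in at about 17.7 s with the knob still held at 60 N.

My last checks showed:
- **Alignment:** The wrist camera put the stand's front line at 9.40–9.43° and the carousel at 9.35°. The scene camera put the carousel at about 9.0°, against a stand line of 9.25° from the first top view. They disagree by a few tenths of a degree, so I take the jar to be within about 0.5 mm of the pointer's line.
- **Hold:** The pose was steady over the last 0.4 s, with about 5 N at the wrist. That force briefly reached about 17 N during the turn.
- **Bin and bench:** Both offcuts lie in the bin and the apron was clear in the last pictures. The five bystanders showed no change in the top view. I saw no contact with anything else.

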